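# Seat a tube in the sloped checking fixture and hold the hardness probe on its mark

## Robot

A 6-joint arm with a two-finger parallel gripper is mounted at the origin on the work surface. World frame = base frame: x ahead of the robot, y to its left, z up, the work surface at z = 0. Lengths are in m, angles in rad, forces in N, time in s.
With the tool pointing down it reaches from about 0.35 to 0.775 m from the base axis. Payload 7.3 kg.
Tool frame: the origin (TCP) lies on the mounting face of the last link; the fingertips stand 178 mm ahead of it and the grasp point (between the pads) lies 159 mm ahead of it (robot.tcp_to_tips is the distance from the TCP to the fingertips, in m); z points along the fingers, y is the direction in which the jaws open and shut (so a half turn about z gives the same grasp; the last joint's range is limited). The gripper opens to 92 mm and grips with 3 to 60 N. Pads are 19 mm wide; open, the fingers measure 130 mm over their backs; the gripper's body (75 mm by 190 mm) begins 47 mm behind the grasp point.
Start: joints at [1.148, 0.342, 1.524, -0, 1.275, -0.146], TCP at [0.143, 0.505, 0.405] pointing down, gripper open.
Joint ranges: [-2.53, 2.53], [-0.77, 2.02], [0.04, 2.7], [-1, 4.14], [0.28, 2.66], [-3.11, 3.11]. Speed limits (rad/s): [2.57, 2.57, 3.14, 3.14, 3.14, 3.14].

## Interface

Orientations are given as [roll, pitch, yaw] about the fixed x, y, z axes, in that order (R = Rz(yaw) Ry(pitch) Rx(roll)).
In Python, from cell import robot, viewer gives the robot as it stands.
- The arm moves only by the shell command python3 -m creep 'ROWS' [OPENING] [FORCE]. ROWS is JSON, a list that holds one entry, the list of rows, each a list of 6 numbers: the shift along the world's x, y, z in mm, then the turn, a rotation vector about the world's x, y, z in degrees. A call has 1 to 5 rows; each row shifts and turns the pose as measured when the row begins; what a row does not reach is not made up. A row lasts 1/12 s, in which the tool goes at most 41.7 mm and 7.16 degrees, less where a joint would pass 70% of its speed; a pose out of reach is approached as far as the arm can. A call with a gripper value outside its range is refused whole. OPENING is the closure, from -1 (fully open) to 1 (shut), set as the call begins (- or left out, the last holds). The fingers move at their own pace and stop on an object; FORCE is the grip in N (left out, the last holds). Time passes only in rows, so rows that do not move let the fingers close. It gives the time, the measured TCP pose, the force and the opening at its end, in the units of the state.
- robot.observe(): the state, without advancing time (a new reading comes with each control period).
- viewer.read_camera(name): name is "scene" or "top" or "wrist"; returns the picture (384x512x3 uint8, blue, green, red); there is no depth.
- viewer.camera_model(name): a dict with "fx", "fy", "cx", "cy" (pixels), "pose" (4x4, takes a point from camera to world coordinates); the wrist camera has in their place "mount" (4x4, takes a point from camera to tool coordinates, whose origin is the TCP and whose axes are the flange's). Camera axes: x right, y up, looking along -z (the intrinsics and any distortion apply to the point x, -y, -z); pixel columns grow to the right and rows downward; lengths in m; the calibration is good to about 2 mm. A picture is of the moment at which its call begins: read the wrist's pose just before it. camera_model takes no time and is no camera call.
- robot.hand_in(): hands the job in, once; it reports no verdict.
The state is a dict: "time": time; "qpos": joint angles; "qvel": joint speeds; "joint_efforts": joint torques, N m; "tool_pos": TCP position; "tool_rot": TCP orientation; "contact_force": force on the tool from outside, world axes, zero at the start; "torque": the same for the moment, N m; "opening": finger opening in m.
Only numpy, scipy, OpenCV 4.12 (cv2) and the standard library are available. Lean on these libraries where they do the work, as an engineer would, in place of code of your own. Each camera call takes 0.05 s, during which the arm holds its last target. There are 200 camera calls.

## Task

Lay the loose steel square tube in the sloped cradle of the checking fixture, marked face up, sitting down on both saddles with its lower end up at the red stop, and let go of it. Then draw the yellow spring-loaded probe out of its green holder, set its brass tip on the marked spot, square to the tube's face, and press lightly until the plunger is about half in (about 5 N), never hard. Finish while still holding the probe there in the gripper, pressing on the spot and touching the tube with nothing but the probe; leave the bolt, the loose clamp and the ring offcut alone.

Things in the scene. Friction and masses are not known exactly. Their poses are not given: they have to be found in the camera images.
- tube: Steel square tube, 140 long (its x) x 40 x 40 mm, 0.3 to 0.55 kg, lying marked face up on the table. Origin: centre of the underside; z points out of the marked face, 40 mm above the origin. It may be laid in the cradle either way round.
- spot (a point): Centre of the target on the tube's upper face: red ring 20 mm across, white disc 13 mm, black centre dot 4 mm. Lies 25 mm from the tube's middle along its +x, on the centre line.
- fixture: Checking fixture, fixed: steel base plate 220 (x) x 130 x 14 mm on the table with the sloped cradle (bed) above it. Origin: centre of the plate's underside. Cradle details, in bed axes: each saddle bar is 14 mm long (x), 62 mm wide over its cheeks; between the bars it is open to 20 mm below the rest plane; the red stop is 8 mm thick, 50 mm wide, 15 mm above the plane.
- bed: Cradle, fixed, tilted 20 degrees, rising to its +x (roughly away from the robot). Origin: middle of the plane where the tube's underside rests, 100 mm above the table; z = plane's upward normal. Saddle bars at x = -50 and +50 mm, each with two blue cheeks 14 mm high, 46 mm apart in y. Red stop's face at x = -73 mm: a tube centred on the origin is 3 mm from it.
- holder: Probe holder, fixed: green upright sleeve 48 mm across and 90 mm high, bore 25 mm, on a foot 80 x 80 x 8 mm. Origin: centre of the underside; z up.
- probe: Yellow spring-loaded probe, 0.2 kg, standing tip down in the holder, collar on its rim. Origin: centre of collar underside, 90 mm above the table at the start; z from tip to grip. Collar 36 mm across, z 0 to 8; square grip 24 x 24 mm (faces along x, y), z 8 to 78; cap to 82; barrel 20 mm across, down to z = -50; brass plunger 8 mm across, tip at z = -72 mm when out.
- tip (a point): Lowest point of the plunger's round brass end (moves with the plunger); on the probe's axis, 72 mm below the probe's origin when out.
- plunger (a joint): How far the plunger is pushed in: 0 = fully out, 0.014 m = bottomed. Spring: about 2 N to start it, then 0.5 N per mm, so 5.5 N at half travel (7 mm).
- bolt: Bystander: loose hex bolt standing on its head, 33 mm across flats, 76 mm high. Origin: centre of its underside.
- clamp: Bystander: loose toggle clamp with a red handle, 150 mm long, 140 mm high, standing on its base 60 x 40 mm. Origin: centre of its underside.
- offcut: Bystander: ring cut from round tube, 50 mm across, 50 mm high. Origin: centre of its underside.
There are look-alikes about, which are no part of the job. What is shaped like the tube but pink is not meant. Leave any orange look-alike of the probe alone.

How it is judged:
On the way, in this order (a step that is already met when the one before it is completed fails the run):
1. the tube is laid in the sloped cradle at the stop, mark up, and let go, the probe still in its holder (x of tube in the frame of bed between -0.006 and 0.008 m and y of tube in the frame of bed between -0.006 and 0.006 m and z of tube in the frame of bed between -0.004 and 0.004 m and angle between the x axis of tube and the x axis of bed, either way round below 0.1 rad and angle between the z axis of tube and the z axis of bed, either way round below 0.06 rad and z of spot in the frame of bed above 0.034 m and contact force between the arm and tube below 0.2 N and linear speed of tube below 0.02 m/s and horizontal distance between probe and holder below 0.01 m and z of probe in the frame of holder below 0.1 m), for 0.2 s.
2. the probe is drawn out of its holder by the gripper (contact force between the fingers and probe above 1 N and contact force between probe and holder below 0.1 N and (z of probe in the frame of holder above 0.15 m or horizontal distance between probe and holder above 0.06 m)), for 0.1 s.
At the end, for the whole second after the job is handed in: Tube on both saddles, mark up, within 11 mm of the stop, let go. Gripper holds the probe: tip within 7 mm of the spot centre, axis within 8 degrees of square to the face, plunger 3 to 11 mm in, 2.5 to 9 N on the tube; the arm does not touch the tube. Kept through the last second (x of tube in the frame of bed between -0.006 and 0.008 m and y of tube in the frame of bed between -0.006 and 0.006 m and z of tube in the frame of bed between -0.004 and 0.004 m and angle between the x axis of tube and the x axis of bed, either way round below 0.1 rad and angle between the z axis of tube and the z axis of bed, either way round below 0.06 rad and z of spot in the frame of bed above 0.034 m and contact force between the arm and tube below 0.2 N and distance between tip and spot below 0.007 m and angle between the z axis of probe and the z axis of tube, either way round below 0.14 rad and value of joint plunger between 0.003 and 0.011 m and contact force between probe and tube between 2.5 and 9 N and contact force between the fingers and probe above 1 N and contact force between probe and holder below 0.1 N and contact force between probe and fixture below 0.1 N); the arm keeps its last pose, push and grip.
It fails at once if the bolt is pushed more than 25 mm (distance of bolt from where it was at the start of the episode above 0.025 m).
It fails at once if the clamp is pushed more than 25 mm (distance of clamp from where it was at the start of the episode above 0.025 m).
It fails at once if the offcut is pushed more than 25 mm (distance of offcut from where it was at the start of the episode above 0.025 m).
It fails at once if the probe is pressed hard on the tube (over 18 N) (contact force between probe and tube above 18 N).
It also fails if it takes over 53 s, if anything falls off the work surface, if the arm or the gripper's body presses on something with over 40 N, if the wrist force passes 120 N, or if a joint passes its speed limit or range.

## Working session

There is one attempt and no reset: what is moved stays moved. The work goes in short steps, Python scripts to look and compute and a shell command to move; the robot and the scene stay as the last step left them, time stands still between calls to the robot, and variables do not carry over. Pictures are saved under pics/ and viewed, about 8 in all and at most 12, crops included, and the job is handed in when it is done.

```bash
ls; mkdir -p pics
python3 - <<'E'
from cell import robot, viewer
import cv2, numpy as np
o=robot.observe(); print(o)
a=viewer.read_camera("scene");b=viewer.read_camera("top")
cv2.imwrite("pics/s0.png",a);cv2.imwrite("pics/t0.png",b)
for n in("scene","top","wrist"):print(n,viewer.camera_model(n))
cv2.imwrite("pics/both.png",np.vstack([cv2.resize(a,(0,0),fx=1,fy=1),b])[:, :])
E
```

```text
pics
{'time': 0.0, 'qpos': array([ 1.14800988e+00,  3.42747491e-01,  1.52500135e+00, -8.07304860e-06,
        1.27536824e+00, -1.46018577e-01]), 'qvel': array([-0.00126659,  0.00054859,  0.00040034,  0.0010226 , -0.00122913,
       -0.00111546]), 'joint_efforts': array([-3.94624039e-04, -4.31230259e+01, -2.44220066e+01,  7.17854965e-02,
        5.58582775e-02, -1.40252309e-04]), 'tool_pos': array([0.14339349, 0.50491082, 0.40403735]), 'tool_rot': array([-3.14008332e+00, -2.14167177e-04,  2.86482698e+00]), 'contact_force': array([ 1.03239202, -0.28453534,  0.03326528]), 'torque': array([-0.00104486, -0.0590653 ,  0.0214535 ]), 'opening': 0.09207272925217015}
scene {'fx': 388.5727896076831, 'fy': 388.5727896076831, 'cx': 247.79306233442972, 'cy': 194.7838983248562, 'pose': array([[ 0.29609727, -0.83075198,  0.47135713,  1.06764665],
       [ 0.95512359,  0.26169872, -0.13875415, -0.16866618],
       [-0.00808327,  0.49128904,  0.87095909,  0.99735239],
       [ 0.        ,  0.        ,  0.        ,  1.        ]])}
top {'fx': 365.7928529769365, 'fy': 365.7928529769365, 'cx': 255.9258080606013, 'cy': 194.50773693312985, 'pose': array([[ 0.01667053,  0.9945582 , -0.10284011,  0.46919805],
       [-0.99947018,  0.0137    , -0.02952398, -0.0313925 ],
       [-0.02795441,  0.10327781,  0.99425965,  1.18721132],
       [ 0.        ,  0.        ,  0.        ,  1.        ]])}
wrist {'fx': 317.60556230401824, 'fy': 317.60556230401824, 'cx': 255.9329442892185, 'cy': 189.77210567591712, 'mount': array([[-1.66299808e-04,  9.63747156e-01,  2.66817149e-01,
         7.20928164e-02],
       [ 9.99999919e-01,  6.23294597e-05,  3.98137659e-04,
         1.52529597e-04],
       [ 3.67073468e-04,  2.66817194e-01, -9.63747088e-01,
         1.98399282e-02],
       [ 0.00000000e+00,  0.00000000e+00,  0.00000000e+00,
         1.00000000e+00]])}
```

View pics/s0.png

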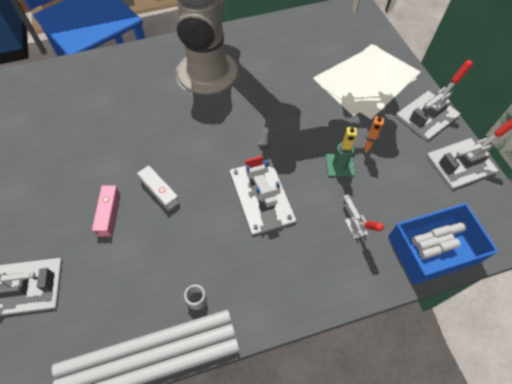

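View pics/t0.png

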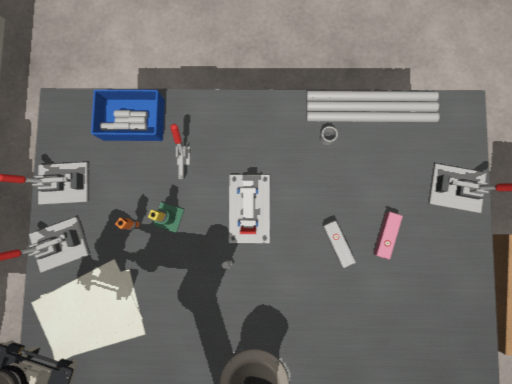

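Top view candidates: the tube is grey (340,244) with the pink look-alike at (389,236). The probe is yellow (153,214) in the green holder, with the orange look-alike at (125,224). Fixture is at (249,208), bolt about (228,264), clamp (181,155), offcut (329,134). I choose grey and yellow. Now measuring.

```bash
cat > h.py <<'E'
from cell import robot, viewer
import cv2, numpy as np
from scipy.spatial.transform import Rotation as R
def pose(o=None):
    o=o or robot.observe(); T=np.eye(4); T[:3,:3]=R.from_euler('xyz',o['tool_rot']).as_matrix(); T[:3,3]=o['tool_pos']; return T
def cam(n,T=None):
    m=viewer.camera_model(n); P=m['pose'] if 'pose' in m else (pose() if T is None else T)@m['mount']; return m,P
def ray(c,uv):
    m,P=c; uv=np.atleast_2d(np.float64(uv))
    d=np.c_[(uv[:,0]-m['cx'])/m['fx'],-(uv[:,1]-m['cy'])/m['fy'],-np.ones(len(uv))]
    return P[:3,3],d@P[:3,:3].T
def onz(c,uv,z): # ray onto plane z
    o,d=ray(c,uv); return o+d*((z-o[2])/d[:,2])[:,None]
def onplane(c,uv,p,n):
    o,d=ray(c,uv); return o+d*(((p-o)@n)/(d@n))[:,None]
def two(c1,u1,c2,u2):
    o1,d1=ray(c1,u1);o2,d2=ray(c2,u2);d1=d1[0]/np.linalg.norm(d1);d2=d2[0]/np.linalg.norm(d2)
    s=np.linalg.lstsq(np.c_[d1,-d2],o2-o1,rcond=None)[0];a=o1+s[0]*d1;b=o2+s[1]*d2;return (a+b)/2,np.linalg.norm(a-b)
def proj(c,p):
    m,P=c;q=(np.atleast_2d(p)-P[:3,3])@P[:3,:3];return np.c_[m['cx']-m['fx']*q[:,0]/q[:,2],m['cy']+m['fy']*q[:,1]/q[:,2]]
def hsv(i,lo,hi): return cv2.inRange(cv2.cvtColor(i,cv2.COLOR_BGR2HSV),np.array(lo),np.array(hi))
def blobs(m,amin=15):
    cs=[c for c in cv2.findContours(m,cv2.RETR_EXTERNAL,cv2.CHAIN_APPROX_NONE)[0] if cv2.contourArea(c)>=amin]
    return sorted(cs,key=cv2.contourArea,reverse=True)
E
python3 - <<'E'
from h import *
s=cv2.imread('pics/s0.png');t=cv2.imread('pics/t0.png');S=cam('scene');T=cam('top')
print('wrist start',pose()[:3,:3].round(2).tolist())
def box(i,x0,y0,x1,y1,f):
    m=np.zeros(i.shape[:2],np.uint8);m[y0:y1,x0:x1]=f(i)[y0:y1,x0:x1];return m
br=lambda i:hsv(i,(0,0,120),(180,60,255))
red=lambda i:hsv(i,(0,110,70),(8,255,255))|hsv(i,(172,110,70),(180,255,255))
grn=lambda i:hsv(i,(60,80,40),(95,255,255)); yel=lambda i:hsv(i,(22,120,100),(35,255,255))
for nm,i,b,f in[('tube_t',t,(318,212,362,275),br),('tube_s',s,(130,160,185,215),br),('fix_t',t,(222,168,276,250),br),('fix_s',s,(225,150,300,240),br),
  ('spot_t',t,(328,228,346,246),red),('spot_s',s,(152,180,172,198),red),('stop_t',t,(235,222,262,240),red),('stop_s',s,(240,150,270,170),red),
  ('grn_t',t,(145,195,192,240),grn),('grn_s',s,(320,140,360,180),grn),('yel_t',t,(140,200,170,230),yel),('yel_s',s,(335,120,360,160),yel)]:
    c=blobs(box(i,*b,f),3)
    print(nm,[(tuple(np.round(cv2.minAreaRect(k)[0],1)),tuple(np.round(cv2.minAreaRect(k)[1],1)),round(cv2.minAreaRect(k)[2],1),cv2.boundingRect(k)) for k in c[:2]])
    if nm in('tube_t','fix_t'): print(onz(T,cv2.boxPoints(cv2.minAreaRect(c[0])),.04 if nm=='tube_t' else .014)[:,:2].round(3).tolist())
    if nm=='grn_t': print(onz(T,cv2.boxPoints(cv2.minAreaRect(c[0])),.008)[:,:2].round(3).tolist())
a=cv2.resize(t[195:285,205:365],None,fx=5,fy=5,interpolation=cv2.INTER_CUBIC);cv2.imwrite('pics/c1.png',a)
E
```

```text
wrist start [[-0.96, 0.27, -0.0], [0.27, 0.96, -0.0], [0.0, -0.0, -1.0]]
tube_t [((np.float64(339.1), np.float64(244.2)), (np.float64(47.0), np.float64(14.3)), 63.4, (324, 221, 32, 47))]
[[0.491, -0.205], [0.511, -0.245], [0.384, -0.308], [0.364, -0.269]]
tube_s [((np.float64(157.0), np.float64(184.0)), (np.float64(46.0), np.float64(54.0)), 90.0, (130, 161, 55, 47)), ((np.float64(144.1), np.float64(208.1)), (np.float64(11.9), np.float64(26.9)), 76.0, (130, 201, 29, 14))]
fix_t [((np.float64(249.0), np.float64(209.0)), (np.float64(68.0), np.float64(40.0)), 90.0, (229, 175, 41, 69))]
[[0.653, 0.092], [0.655, -0.038], [0.436, -0.041], [0.434, 0.087]]
fix_s [((np.float64(262.0), np.float64(194.5)), (np.float64(89.0), np.float64(74.0)), 90.0, (225, 150, 75, 90)), ((np.float64(288.5), np.float64(233.5)), (np.float64(21.0), np.float64(11.0)), -0.0, (278, 228, 22, 12))]
spot_t []
spot_s []
stop_t [((np.float64(247.5), np.float64(230.0)), (np.float64(6.0), np.float64(15.0)), 90.0, (240, 227, 16, 7))]
stop_s [((np.float64(254.2), np.float64(161.3)), (np.float64(8.0), np.float64(17.7)), 76.0, (245, 156, 18, 11))]
grn_t [((np.float64(168.2), np.float64(216.9)), (np.float64(23.7), np.float64(24.3)), 18.4, (154, 203, 29, 29))]
[[0.488, 0.335], [0.564, 0.313], [0.54, 0.239], [0.465, 0.261]]
grn_s [((np.float64(339.4), np.float64(161.3)), (np.float64(28.6), np.float64(26.2)), 87.4, (326, 147, 28, 29))]
yel_t [((np.float64(155.9), np.float64(215.2)), (np.float64(14.8), np.float64(8.9)), 15.9, (148, 210, 17, 11))]
yel_s [((np.float64(348.8), np.float64(137.7)), (np.float64(10.5), np.float64(23.9)), 15.3, (343, 127, 14, 23))]
```

View pics/c1.png

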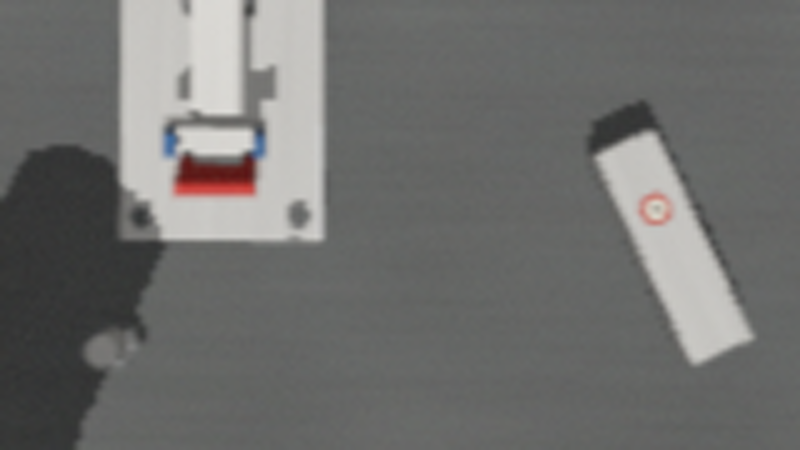

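Grey tube confirmed (mark at crop (655,208), toward the far end), pink is separate. Setting out to above the tube, turning on the way.

```bash
python3 -m creep '[[[24,-34,0,0,0,-6.6],[24,-34,0,0,0,-6.6],[24,-34,0,0,0,-6.6],[24,-34,0,0,0,-6.6],[24,-34,0,0,0,-6.6]]]' -1 && python3 -m creep '[[[24,-34,0,0,0,-6.6],[24,-34,0,0,0,-6.6],[24,-34,0,0,0,-6.6],[24,-34,0,0,0,-6.6],[24,-34,0,0,0,-6.6]]]' && python3 -m creep '[[[24,-34,0,0,0,-6.6],[24,-34,0,0,0,-6.6],[0,-38,0,0,0,-6.6],[0,-38,0,0,0,-6.6],[0,0,0,0,0,-6.6]]]'
python3 - <<'E'
from h import *
o=robot.observe();print(o['tool_pos'],np.degrees(o['tool_rot']))
np.save('w1.npy',pose(o));cv2.imwrite('pics/w1.png',viewer.read_camera('wrist'));cv2.imwrite('pics/t1.png',viewer.read_camera('top'))
E
```

```text
time: 0.52
tool_pos: [0.2606, 0.335, 0.4013]
tool_rot: [-3.138, -0.002, 2.28]
contact_force: [0.6, 0.5, 1.0]
opening: 0.0918
time: 0.93
tool_pos: [0.3782, 0.1627, 0.4008]
tool_rot: [-3.137, -0.002, 1.676]
contact_force: [-0.0, 0.8, -0.5]
opening: 0.092
time: 1.35
tool_pos: [0.4287, 0.0083, 0.3997]
tool_rot: [-3.139, -0.001, 1.063]
contact_force: [0.4, 0.5, 0.9]
opening: 0.0921
[0.42874983 0.00826354 0.39969501] [-1.79836799e+02 -3.52714833e-02  6.09211824e+01]
```

View pics/w1.png

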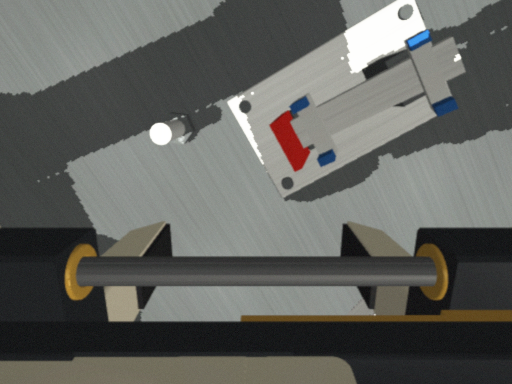

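Wrist view: fixture cheeks (blue) near (300,104), (326,157), (418,39), (444,105), the stop at (290,140), bolt (165,130). Getting the bed pose from the cheeks.

Run:
```python
from h import *
w=cv2.imread('pics/w1.png');C=cam('wrist',np.load('w1.npy'))
m=hsv(w,(95,120,60),(125,255,255));m[220:]=0
bl=[]
for c in blobs(m):
    M=cv2.moments(c);uv=(M['m10']/M['m00'],M['m01']/M['m00']);bl.append(uv);print('blue',np.round(uv,1),cv2.contourArea(c))
a=np.radians(20)
bl=np.array(bl); 
Z=lambda x,z:.1+x*np.sin(a)+z*np.cos(a)
# lower ones: nearer px(300..326)
P=[]
for uv in bl:
    x=-.05 if uv[0]<370 else .05
    P.append(onz(C,uv,Z(x,.012))[0]);print(np.round(P[-1],4))
P=np.array(P);lo=P[bl[:,0]<370].mean(0);hi=P[bl[:,0]>=370].mean(0)
d=hi-lo;print('yaw',np.degrees(np.arctan2(d[1],d[0])),'len',np.hypot(*d[:2]),'exp',.1*np.cos(a))
mid=(lo+hi)/2;print('bed origin xy',mid[:2]+.012*np.sin(a)*np.array([1,0]))
r=hsv(w,(0,110,70),(8,255,255))|hsv(w,(172,110,70),(180,255,255));r[220:]=0
c=blobs(r)[0];b=cv2.boxPoints(cv2.minAreaRect(c));print('stop',b.round(1).tolist(),onz(C,b,Z(-.077,.015)).round(4).tolist())
# plate corners via top
t=cv2.imread('pics/t0.png');T=cam('top')
for z,name in((.09,'blue top'),):
    m=hsv(t,(95,120,60),(125,255,255));m[:150]=0
    for c in blobs(m,3):
        M=cv2.moments(c);uv=(M['m10']/M['m00'],M['m01']/M['m00']);x=-.05 if uv[1]>208 else .05;print(np.round(uv,1),onz(T,uv,Z(x,.012)).round(4))
print('bolt',onz(C,(161,133),.076))
# yellow cap
print('cap',onz(T,(152.5,214.5),.172));
```

```text
blue [445.1 106. ] 264.5
blue [418.9  39.7] 245.5
blue [326.3 157.7] 152.0
blue [299.1 104.8] 147.5
[ 0.5876 -0.0013  0.1284]
[0.5871 0.0522 0.1284]
[ 0.4947 -0.002   0.0942]
[0.4942 0.0513 0.0942]
yaw 0.4720622447250635 len 0.09293124018589383 exp 0.09396926207859085
bed origin xy [0.54500998 0.02502553]
stop [[267.20001220703125, 120.69999694824219], [288.79998779296875, 109.5999984741211], [315.1000061035156, 160.8000030517578], [293.5, 171.89999389648438]] [[0.4635, 0.0525, 0.0878], [0.485, 0.0517, 0.0878], [0.485, -0.0012, 0.0878], [0.4626, -0.0009, 0.0878]]
bolt [[0.37017534 0.09057732 0.076     ]]
cap [[0.5139916 0.2872626 0.172    ]]
```

```bash
python3 -m creep '[[[0,-35,0,0,0,-7],[0,-35,0,0,0,-7],[0,-35,-5,0,0,-7],[0,-35,-15,0,0,-7],[0,-35,-20,0,0,-6]]]' && python3 -m creep '[[[0,-35,-30,0,0,0],[0,-35,-30,0,0,0],[2,-20,-30,0,0,0]]]'
python3 - <<'E'
from h import *
o=robot.observe();print(o['tool_pos'],np.degrees(o['tool_rot']))
np.save('w2.npy',pose(o));cv2.imwrite('pics/w2.png',viewer.read_camera('wrist'))
E
```

```text
time: 1.87
tool_pos: [0.4288, -0.1584, 0.3619]
tool_rot: [-3.141, -0.01, 0.497]
contact_force: [0.4, -0.2, 0.3]
opening: 0.0917
time: 2.12
tool_pos: [0.4322, -0.2441, 0.2771]
tool_rot: [3.134, -0.015, 0.509]
contact_force: [0.7, -1.0, 0.3]
opening: 0.0918
[ 0.4321538  -0.24406791  0.27707598] [179.58884625  -0.83904474  29.18147587]
```

View pics/w2.png

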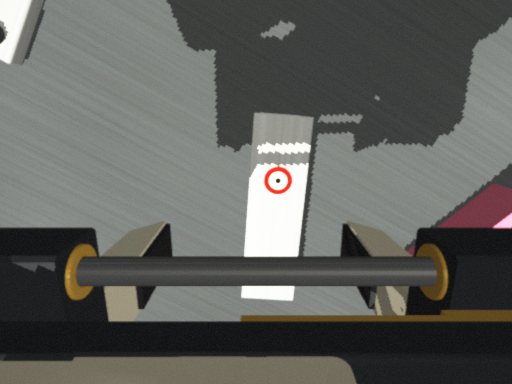

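Wrist view: spot at (278,181), top-face edges (255,113)-(243,298) and (313,117)-(294,299).

Run:
```python
from h import *
w=cv2.imread('pics/w2.png');T=np.load('w2.npy');C=cam('wrist',T)
r=hsv(w,(0,110,90),(8,255,255))|hsv(w,(172,110,90),(180,255,255));r[:150]=0;r[210:]=0;r[:,:240]=0;r[:,310:]=0
(u,v),_,_=cv2.minAreaRect(blobs(r)[0]);s=onz(C,(u,v),.04)[0];print('spot',u,v,s.round(4))
e=onz(C,[(255,113),(243,298),(313,117),(294,299)],.04);print(e.round(4))
for a,b in((0,1),(2,3)):d=e[a]-e[b];print('yaw',np.degrees(np.arctan2(d[1],d[0])),np.hypot(*d[:2]))
y=np.radians(26.5)
for yd in (26,27,28):
    y=np.radians(yd);print(yd,'centre',(s[:2]-.025*np.array([np.cos(y),np.sin(y)])).round(4))
print('tool y yaw',np.degrees(np.arctan2(T[1,1],T[0,1])), T[:3,2])
g=T[:3,3]+.159*T[:3,2];print('grasp pt',g)
```

```text
spot 277.5 180.0 [ 0.4595 -0.2479  0.04  ]
[[ 0.4919 -0.2117  0.04  ]
 [ 0.3647 -0.2718  0.04  ]
 [ 0.5086 -0.2469  0.04  ]
 [ 0.3832 -0.3071  0.04  ]]
yaw 25.306148180503165 0.1406740138570235
yaw 25.650557665618393 0.13907079102055556
26 centre [ 0.437  -0.2588]
27 centre [ 0.4372 -0.2592]
28 centre [ 0.4374 -0.2596]
tool y yaw -60.82454499653919 [ 1.62834943e-02  8.74535181e-04 -9.99867033e-01]
grasp pt [ 0.43474288 -0.24392886  0.11809712]
```

```bash
python3 -m creep '[[[5,-15,0,0,0.93,-3.7],[0,0,0,0,0,0]]]' && python3 -c "
from h import *
T=pose();print(T[:3,3],np.degrees(np.arctan2(T[1,1],T[0,1])), T[:3,2])"
```

```text
time: 2.33
tool_pos: [0.4367, -0.2597, 0.2667]
tool_rot: [-3.126, 0.007, 0.451]
contact_force: [0.5, 0.2, 0.5]
opening: 0.0915
[ 0.43668808 -0.25967595  0.2666996 ] -64.19164000429387 [-0.01344707  0.01114927 -0.99984742]
```

```bash
python3 -m creep '[[[0,0,-38,-0.6,-0.7,0],[0,0,-36,0,0,0],[0,0,-8,0,0,0],[0,0,0,0,0,0]]]' && python3 -c "
from h import *
T=pose();print(T[:3,3],np.degrees(np.arctan2(T[1,1],T[0,1])), T[:3,2])"
```

```text
time: 2.67
tool_pos: [0.4393, -0.2548, 0.184]
tool_rot: [3.14, -0.002, 0.472]
contact_force: [-0.2, -0.4, 0.6]
opening: 0.092
[ 0.43926559 -0.25477479  0.18398835] -62.93183081307206 [ 2.76959949e-03 -3.20563342e-04 -9.99996113e-01]
```

```bash
python3 -m creep '[[[-2,-4,0,0,0,-1.5],[0,0,0,0,0,0]]]' && python3 -m creep '[[[0,0,0,0,0,0],[0,0,0,0,0,0],[0,0,0,0,0,0],[0,0,0,0,0,0],[0,0,0,0,0,0]]]' 1 35 && python3 -m creep '[[[0,0,0,0,0,0],[0,0,0,0,0,0],[0,0,0,0,0,0]]]' && python3 -c "
from h import *
T=pose();print(T[:3,3],np.degrees(np.arctan2(T[1,1],T[0,1])), T[:3,2])"
```

```text
time: 2.83
tool_pos: [0.4381, -0.2573, 0.1857]
tool_rot: [3.14, -0.003, 0.45]
contact_force: [-1.0, -0.2, -0.1]
opening: 0.0917
time: 3.25
tool_pos: [0.4397, -0.2579, 0.1918]
tool_rot: [3.131, -0.007, 0.452]
contact_force: [0.5, 0.1, 0.3]
opening: 0.0631
time: 3.5
tool_pos: [0.4396, -0.258, 0.1924]
tool_rot: [3.13, -0.008, 0.452]
contact_force: [-1.0, 1.4, 0.8]
opening: 0.0428
[ 0.4396473  -0.25796599  0.19244248] -64.09939922972028 [ 0.01183397 -0.00687732 -0.99990633]
```

```bash
python3 -m creep '[[[0,0,0,0,0,0],[0,0,0,0,0,0],[0,0,0,0,0,0]]]' && python3 -m creep '[[[0,0,20,0,0,0],[0,0,20,0,0,0],[0,0,20,0,0,0],[0,0,0,0,0,0]]]'
python3 - <<'E'
from h import *
T=pose();print(T[:3,3],np.degrees(np.arctan2(T[1,1],T[0,1])), T[:3,2])
np.save('w3.npy',T);w=viewer.read_camera('wrist');cv2.imwrite('pics/w3.png',w)
E
```

```text
time: 3.75
tool_pos: [0.4395, -0.2578, 0.1924]
tool_rot: [3.131, -0.007, 0.452]
contact_force: [-0.2, 1.2, 1.7]
opening: 0.0397
time: 4.08
tool_pos: [0.4384, -0.2571, 0.251]
tool_rot: [3.139, -0.004, 0.452]
contact_force: [1.3, -1.0, -3.9]
opening: 0.0401
[ 0.43835201 -0.25711481  0.25097212] -64.10557915636778 [ 0.00463959 -0.00116569 -0.99998856]
```

View pics/w3.png

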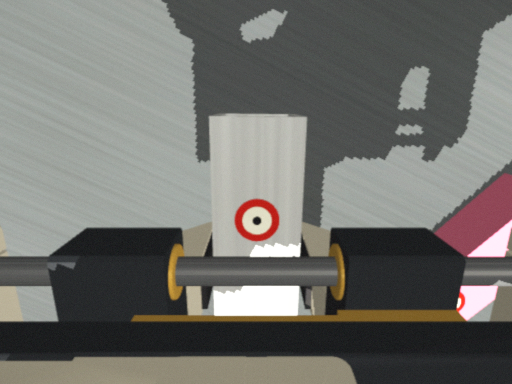

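Tube is held; spot at (257,221), far end at row ~115, edges parallel to the image columns.

Run:
```python
from h import *
m=viewer.camera_model('wrist');C=(m,m['mount'])
for z in(.150,.1525):print(z,onplane(C,[(257,221),(211,115),(306,115)],np.array([0,0,z]),np.array([0,0,1.])).round(4).tolist())
# target TCP: bed
y=np.radians(.5);a=np.radians(20)
B=(R.from_euler('z',y)*R.from_euler('y',-a)).as_matrix();print(B.round(3))
# tool axes: x=bed x,y=-bed y,z=-bed z
Rt=B@np.diag([1,-1,-1]);print('toolrot deg',R.from_matrix(Rt).as_euler('xyz',degrees=True))
T=pose()
print('rotvec deg',np.degrees(R.from_matrix(Rt@T[:3,:3].T).as_rotvec()))
```

```text
0.15 [[0.0216, 0.0002, 0.15], [0.0667, -0.0182, 0.15], [0.0667, 0.0198, 0.15]]
0.1525 [[0.0206, 0.0002, 0.1525], [0.0666, -0.0185, 0.1525], [0.0666, 0.0201, 0.1525]]
[[ 0.94  -0.009 -0.342]
 [ 0.008  1.    -0.003]
 [ 0.342 -0.     0.94 ]]
toolrot deg [180.  -20.    0.5]
rotvec deg [  4.6159837  -19.4760018  -25.12721357]
```

```bash
python3 -m creep '[[[3,33,18,0.8,-3.3,-4.2],[3,33,18,0.8,-3.3,-4.2],[3,33,18,0.8,-3.3,-4.2],[3,33,14,0.8,-3.3,-4.2],[3,33,10,0.8,-3.3,-4.2]]]'
cat > rel.py <<'E'
from h import *
import sys
a=np.radians(20);B=(R.from_euler('z',.5,degrees=True)*R.from_euler('y',-a)).as_matrix()
xb,zb=float(sys.argv[1]),float(sys.argv[2])
Rt=B@np.diag([1,-1,-1]);T=pose()
p=np.array([.545,.025,.1])+B@np.array([xb+.0037,0,zb+.1924])
print('shift mm',((p-T[:3,3])*1e3).round(1),'turn',np.degrees(R.from_matrix(Rt@T[:3,:3].T).as_rotvec()).round(2))
E
python3 rel.py 0 .05
```

```text
time: 4.55
tool_pos: [0.4508, -0.0913, 0.3191]
tool_rot: [-3.136, -0.295, 0.057]
contact_force: [1.3, -0.0, -3.7]
opening: 0.0402
shift mm [ 14.8 115.6  10. ] turn [-0.21 -3.1  -2.88]
```

```bash
python3 -m creep '[[[4,35,4,0,-3,-2.9],[4,35,4,0,0,0],[4,30,1,0,0,0],[2,15,1,0,0,0],[0,0,0,0,0,0]]]' && python3 rel.py 0 .05;  python3 - <<'E'
from h import *
T=pose();print(T[:3,3],np.degrees(np.arctan2(T[1,1],T[0,1])), T[:3,2])
np.save('w4.npy',T);w=viewer.read_camera('wrist');cv2.imwrite('pics/w4.png',w)
E
```

```text
time: 4.97
tool_pos: [0.4612, 0.0338, 0.3237]
tool_rot: [-3.132, -0.344, 0.001]
contact_force: [-0.6, -0.0, -2.6]
opening: 0.04
shift mm [ 4.4 -9.5  5.4] turn [-0.51 -0.32  0.25]
[0.46119066 0.03382375 0.32368415] -89.75273327604737 [ 0.33676453  0.00979536 -0.94153795]
```

View pics/w4.png

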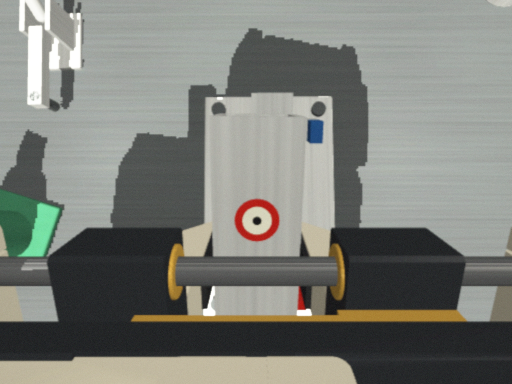

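Tube is above the cradle, about 9 mm too far to +y (right cheek visible at (315,131), left hidden), agreeing with the calculation. Correcting.

```bash
python3 -m creep '[[[4,-9.5,5,-0.5,-0.3,0.25],[0,0,0,0,0,0]]]' && python3 rel.py 0 .025;  python3 - <<'E'
from h import *
T=pose();w=viewer.read_camera('wrist');cv2.imwrite('pics/w5.png',w)
C=cam('wrist',T)
m=hsv(w,(95,120,60),(125,255,255));m[225:]=0
for c in blobs(m,5):print(cv2.boundingRect(c))
a=np.radians(20);B=(R.from_euler('z',.5,degrees=True)*R.from_euler('y',-a)).as_matrix()
for x in(-.05,.05):
  for y in(-.031,-.023,.023,.031):print(x,y,proj(C,np.array([.545,.025,.1])+B@np.array([x,y,.014])).round(0))
E
```

```text
time: 5.18
tool_pos: [0.4648, 0.0222, 0.3264]
tool_rot: [3.14, -0.343, 0.011]
contact_force: [0.8, -0.4, -2.9]
opening: 0.04
shift mm [  9.4   2.2 -20.8] turn [ 0.07 -0.33 -0.13]
(206, 128, 3, 21)
-0.05 -0.031 [[295. 276.]]
-0.05 -0.023 [[284. 276.]]
-0.05 0.023 [[221. 276.]]
-0.05 0.031 [[211. 276.]]
0.05 -0.031 [[301. 138.]]
0.05 -0.023 [[289. 138.]]
0.05 0.023 [[217. 138.]]
0.05 0.031 [[205. 138.]]
```

```bash
python3 -m creep '[[[6,2.2,-12,0,0,0],[3.5,0,-9,0,-0.3,-0.1],[0,0,0,0,0,0]]]' && python3 rel.py -0.001 .008
```

```text
time: 5.48
tool_pos: [0.474, 0.0203, 0.3038]
tool_rot: [3.141, -0.346, 0.001]
contact_force: [-0.0, 0.1, -4.3]
opening: 0.0395
shift mm [  5.    4.1 -14.5] turn [ 0.03 -0.17  0.47]
```

```bash
python3 -m creep '[[[0,4,0,0,0,0.4],[0,0,0,0,0,0]]]' && python3 rel.py -0.001 .010&& python3 -c "
from h import *
for i in range(5):
  print(robot.observe()['tool_pos'])
w=viewer.read_camera('wrist')
for c in blobs((lambda m:(m.__setitem__(slice(225,None),0),m)[1])(hsv(w,(95,120,60),(125,255,255))),3):print(cv2.boundingRect(c))
print(robot.observe()['tool_pos'])
"
```

```text
time: 5.65
tool_pos: [0.4739, 0.0226, 0.3033]
tool_rot: [3.141, -0.344, 0.004]
contact_force: [-0.3, 0.7, -3.5]
opening: 0.0398
shift mm [  4.4   1.9 -12.2] turn [ 0.01 -0.3   0.25]
[0.47389097 0.022556   0.30330459]
[0.47389097 0.022556   0.30330459]
[0.47389097 0.022556   0.30330459]
[0.47389097 0.022556   0.30330459]
[0.47389097 0.022556   0.30330459]
(199, 132, 11, 25)
[0.47395396 0.02247041 0.30349599]
```

```bash
python3 -m creep '[[[4,2,-12,0,-0.3,0.2],[0,0,0,0,0,0]]]' && python3 rel.py -0.001 .0&& python3 -c "
from h import *
w=viewer.read_camera('wrist')
m=hsv(w,(95,120,60),(125,255,255));m[225:]=0
for c in blobs(m,3):print(cv2.boundingRect(c))
r=hsv(w,(0,0,225),(180,40,255))
cv2.imwrite('pics/w6.png',cv2.resize(w[90:310,160:360],None,fx=3,fy=2.7))
"
```

```text
time: 5.87
tool_pos: [0.4781, 0.024, 0.2925]
tool_rot: [3.141, -0.352, 0.008]
contact_force: [-0.6, 0.5, -4.5]
opening: 0.0399
shift mm [  3.7   0.5 -10.8] turn [0.05 0.16 0.09]
(199, 137, 11, 27)
(305, 137, 9, 27)
```

View pics/w6.png

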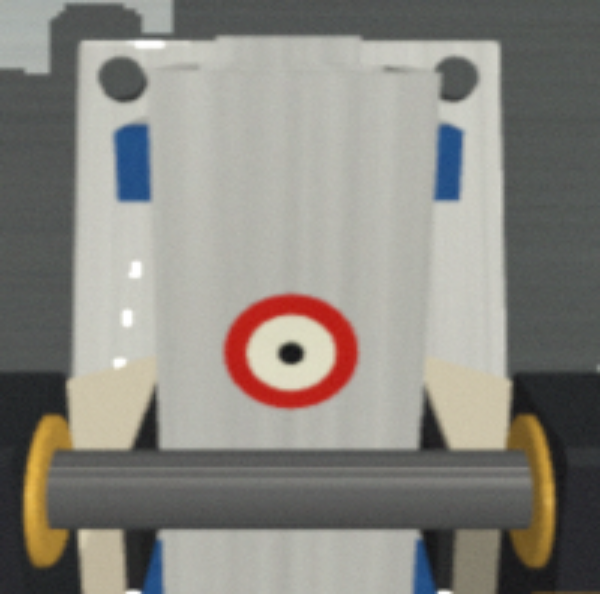

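Tube is centred between the cheeks (blue equally visible at both sides, all four corners). Lowering.

```bash
python3 -m creep '[[[2.5,0.5,-7,0,0.1,0.1],[0,0,0,0,0,0]]]' && python3 -m creep '[[[1,0,-3,0,0,0],[0,0,0,0,0,0]]]' && python3 rel.py -0.001 .0
```

```text
time: 6.08
tool_pos: [0.4809, 0.0243, 0.2874]
tool_rot: [3.14, -0.353, 0.01]
contact_force: [0.2, -0.9, -4.1]
opening: 0.0396
time: 6.25
tool_pos: [0.4821, 0.0243, 0.2847]
tool_rot: [3.14, -0.354, 0.01]
contact_force: [-0.2, 0.2, -4.0]
opening: 0.0396
shift mm [-0.4  0.1 -3. ] turn [ 0.08  0.27 -0.03]
```

```bash
python3 -m creep '[[[0,0,-2.5,0,0.2,0],[0,0,0,0,0,0]]]' && python3 -m creep '[[[0.3,0,-2,0,0,0],[0,0,0,0,0,0]]]' && python3 rel.py -0.001 .0
```

```text
time: 6.42
tool_pos: [0.4823, 0.0243, 0.2825]
tool_rot: [3.14, -0.351, 0.01]
contact_force: [-0.5, 0.0, -3.0]
opening: 0.0394
time: 6.58
tool_pos: [0.4824, 0.0245, 0.2823]
tool_rot: [3.14, -0.353, 0.01]
contact_force: [-0.8, 0.7, -4.5]
opening: 0.0398
shift mm [-0.7 -0.1 -0.6] turn [ 0.09  0.25 -0.04]
```

```bash
python3 -m creep '[[[0.5,0,-2.5,0,0.2,0],[0,0,0,0,0,0]]]' && python3 -m creep '[[[0.5,0,-2.5,0,0,0],[0,0,0,0,0,0]]]' && python3 rel.py -0.001 .0
```

```text
time: 6.75
tool_pos: [0.4829, 0.0246, 0.2824]
tool_rot: [3.14, -0.354, 0.01]
contact_force: [0.5, 0.6, -3.2]
opening: 0.0398
time: 6.92
tool_pos: [0.4832, 0.0246, 0.282]
tool_rot: [3.139, -0.357, 0.011]
contact_force: [-0.2, -0.4, -4.4]
opening: 0.0401
shift mm [-1.5 -0.2 -0.3] turn [ 0.13  0.48 -0.05]
```

```bash
python3 -m creep '[[[-0.5,0,-4,0,0.3,0]]]' && python3 rel.py -0.001 .0;  python3 -c "
from h import *
w=viewer.read_camera('wrist');cv2.imwrite('pics/w7.png',w)
t=viewer.read_camera('scene')
cv2.imwrite('pics/s7.png',cv2.resize(t[130:250,200:320],None,fx=5,fy=5,interpolation=cv2.INTER_CUBIC))"
```

```text
time: 7.0
tool_pos: [0.4836, 0.0247, 0.2807]
tool_rot: [3.139, -0.359, 0.011]
contact_force: [-17.6, 1.7, 43.5]
opening: 0.0401
shift mm [-1.9 -0.2  1.1] turn [ 0.15  0.55 -0.04]
```

View pics/s7.png

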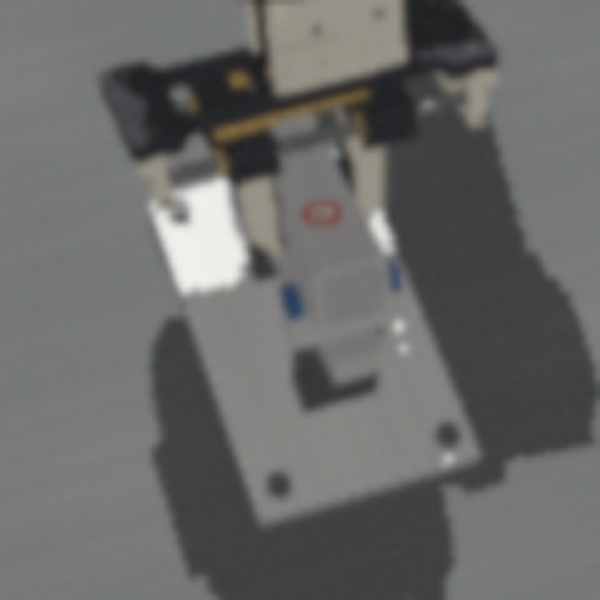

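Seated: pressing 4 mm gives 43 N with no motion. Relax, release.

```bash
python3 -m creep '[[[0,0,0.3,0,0,0],[0,0,0,0,0,0]]]' && python3 -m creep '[[[0,0,0,0,0,0],[0,0,0,0,0,0],[0,0,0,0,0,0],[0,0,0,0,0,0]]]' -1 && python3 -m creep '[[[0,0,0,0,0,0],[0,0,0,0,0,0],[0,0,0,0,0,0]]]'
python3 - <<'E'
from h import *
o=robot.observe();T=pose(o);w=viewer.read_camera('wrist');cv2.imwrite('pics/w8.png',w)
C=cam('wrist',T);a=np.radians(20);B=(R.from_euler('z',.5,degrees=True)*R.from_euler('y',-a)).as_matrix();O=np.array([.545,.025,.1])
r=hsv(w,(0,110,90),(8,255,255))|hsv(w,(172,110,90),(180,255,255));r[:150]=0;r[256:]=0;r[:,:200]=0;r[:,320:]=0
for c in blobs(r,30):
    u=cv2.minAreaRect(c);print(np.round(u[0],1),np.round(u[1],1),(B.T@(onplane(C,u[0],O+B[:,2]*.04,B[:,2])[0]-O)).round(4))
print((B.T@(onplane(C,[(211,115),(306,115)],O+B[:,2]*.04,B[:,2])-O).T).T.round(4))
E
```

```text
time: 7.27
tool_pos: [0.484, 0.0247, 0.2816]
tool_rot: [3.138, -0.361, 0.011]
contact_force: [-0.2, -0.1, -3.9]
opening: 0.0398
time: 7.6
tool_pos: [0.4848, 0.0245, 0.2808]
tool_rot: [3.138, -0.362, 0.01]
contact_force: [0.4, -0.0, 0.9]
opening: 0.0619
time: 7.85
tool_pos: [0.4851, 0.0245, 0.2804]
tool_rot: [3.138, -0.362, 0.01]
contact_force: [0.4, -0.3, -0.0]
opening: 0.0818
[256. 225.] [42. 44.] [ 0.0269 -0.0003  0.04  ]
[[ 0.074   0.0179  0.04  ]
 [ 0.0741 -0.0203  0.04  ]]
```

Tube reads x ≈ +2 mm, y ≈ 0 in the bed. Withdrawing along the normal, then heading for the probe.

```bash
python3 -m creep '[[[-4,0,10,0,0,0],[-9,0,26,0,0,0],[-11,0,32,0,0,0],[-8,0,30,0,0,0],[0,0,0,0,0,0]]]'
python3 - <<'E'
from h import *
o=robot.observe();T=pose(o);w=viewer.read_camera('wrist');cv2.imwrite('pics/w9.png',w)
C=cam('wrist',T);a=np.radians(20);B=(R.from_euler('z',.5,degrees=True)*R.from_euler('y',-a)).as_matrix();O=np.array([.545,.025,.1])
r=hsv(w,(0,110,90),(8,255,255))|hsv(w,(172,110,90),(180,255,255));r[256:]=0
for c in blobs(r,30):
    u=cv2.minAreaRect(c);print(np.round(u[0],1),np.round(u[1],1),(B.T@(onplane(C,u[0],O+B[:,2]*.04,B[:,2])[0]-O)).round(4))
y=np.radians(74);Rt=np.c_[[np.cos(y),np.sin(y),0],[np.cos(y-np.pi/2),np.sin(y-np.pi/2),0],[0,0,-1]]
print(T[:3,3],np.degrees(R.from_matrix(Rt@T[:3,:3].T).as_rotvec()),o['qpos'])
E
```

```text
time: 8.32
tool_pos: [0.4501, 0.0245, 0.3825]
tool_rot: [3.138, -0.357, 0.01]
contact_force: [1.7, 0.7, 0.1]
opening: 0.0914
[256. 175.] [24. 24.] [ 0.0268 -0.0003  0.04  ]
[42.   3.5] [ 7. 22.] [0.1444 0.1433 0.04  ]
[0.45009402 0.02449777 0.38247594] [-13.10734936  17.53534683  72.63727377] [-0.13035721  0.14839728  1.88116944  0.06638615  0.75925979  1.39104589]
```

View pics/w9.png

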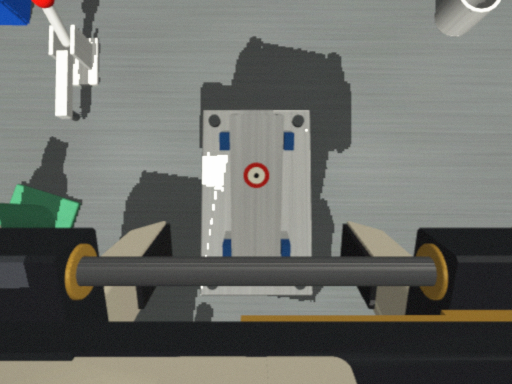

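Tube lies in the cradle, spot at (256,175), all four cheeks symmetric at both sides. Green foot at (40,210), clamp at (70,80).

```bash
python3 -m creep '[[[5,24,8,-1.2,1.6,6.6],[5,24,8,-1.2,1.6,6.6],[5,24,8,-1.2,1.6,6.6],[6,24,6,-1.2,1.6,6.6],[6,24,6,-1.2,1.6,6.6]]]' -0.3 && python3 -m creep '[[[6,24,4,-1.2,1.6,6.6],[6,24,4,-1.2,1.6,6.6],[6,24,4,-1.2,1.6,6.6],[6,24,0,-1.2,1.6,6.6],[6,24,0,-1.2,1.6,6.6]]]'
cat > pr.py <<'E'
from h import *
o=robot.observe();T=pose(o)
y=np.radians(74);Rt=np.c_[[np.cos(y),np.sin(y),0],[np.cos(y-np.pi/2),np.sin(y-np.pi/2),0],[0,0,-1]]
print(T[:3,3].round(4),'turn',np.degrees(R.from_matrix(Rt@T[:3,:3].T).as_rotvec()).round(2))
w=viewer.read_camera('wrist');cv2.imwrite('pics/w10.png',w);C=cam('wrist',T)
for n,lo,hi in(('yel',(22,120,80),(35,255,255)),('ora',(5,150,80),(20,255,255))):
    for c in blobs(hsv(w,lo,hi),60):
        r=cv2.minAreaRect(c);print(n,np.round(r[0],1),np.round(r[1],1),round(r[2],1),cv2.boundingRect(c),onz(C,r[0],.17)[0].round(4))
E
python3 pr.py; python3 -c "
from h import *
w=cv2.imread('pics/w10.png');cv2.imwrite('pics/w10c.png',w)"
```

```text
time: 8.78
tool_pos: [0.4747, 0.1453, 0.4158]
tool_rot: [3.079, -0.181, 0.617]
contact_force: [1.2, 0.3, -0.7]
opening: 0.0634
time: 9.2
tool_pos: [0.5049, 0.2714, 0.4256]
tool_rot: [3.129, -0.006, 1.211]
contact_force: [-0.5, -0.8, 0.7]
opening: 0.06
[0.5049 0.2714 0.4256] turn [-0.11  0.78  4.61]
yel [255.  171.6] [31.5 42.1] 2.7 (239, 150, 33, 43) [0.5149 0.2916 0.17  ]
ora [185.1  65.6] [47.4 33.7] 15.6 (161, 44, 48, 44) [0.4959 0.3792 0.17  ]
ora [133.5 279.2] [39.1 12.2] 76.9 (129, 259, 15, 40) [0.3883 0.2421 0.17  ]
```

View pics/w10.png

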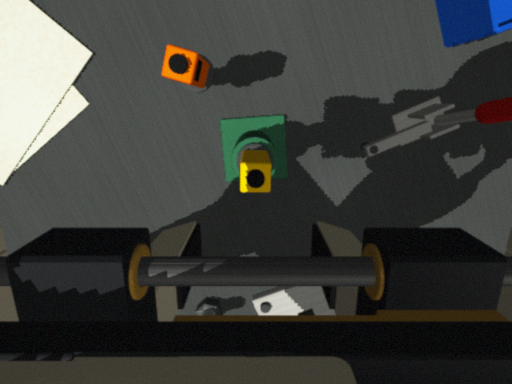

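Yellow probe cap at (256,178) in its green foot; orange look-alike at (180,62) is separate. Measuring the cap centre and square's yaw.

Run:
```python
from h import *
w=cv2.imread('pics/w10.png');o=robot.observe();T=pose(o);C=cam('wrist',T)
m=hsv(w,(20,120,200),(35,255,255))
for c in blobs(m,40):
    r=cv2.minAreaRect(c);b=cv2.boxPoints(r);p=onz(C,b,.172);d=np.diff(np.vstack([p,p[:1]]),axis=0)
    print(np.round(r[0],1),np.round(r[1],1),r[2],p.mean(0).round(4),np.degrees(np.arctan2(d[:,1],d[:,0])).round(1),np.hypot(d[:,0],d[:,1]).round(4))
k=hsv(w,(0,0,0),(180,255,60));k[:165]=0;k[195:]=0;k[:,:242]=0;k[:,270:]=0
for c in blobs(k,20):
    u,_=cv2.minEnclosingCircle(c);print('dot',u,onz(C,u,.172)[0].round(4))
g=hsv(w,(60,80,40),(95,255,255))
c=blobs(g)[0];r=cv2.minAreaRect(c);p=onz(C,cv2.boxPoints(r),.008);print('foot',p.mean(0),r[2])
d=np.diff(np.vstack([p,p[:1]]),axis=0);print(np.degrees(np.arctan2(d[:,1],d[:,0])).round(1),np.hypot(d[:,0],d[:,1]).round(4))
```

```text
[243.5 177. ] [28.  7.] 90.0 [0.5052 0.295  0.172 ] [ -20.2 -110.5  159.8   69.2] [0.0052 0.0216 0.0053 0.0216]
dot (255.32321166992188, 178.18508911132812) [0.5133 0.2912 0.172 ]
dot (255.5, 193.5) [0.5093 0.2799 0.172 ]
foot [0.51244751 0.29133736 0.008     ] 86.34777069091797
[ -16.5 -105.   163.5   71.9] [0.0789 0.0796 0.0831 0.0798]
```

```bash
python3 -m creep '[[[8.5,20,0,0,0.8,2.6],[0,0,0,0,0,0]]]' && python3 pr.py
```

```text
time: 9.42
tool_pos: [0.5141, 0.2976, 0.422]
tool_rot: [-3.134, 0.001, 1.271]
contact_force: [-1.0, -0.1, -0.4]
opening: 0.0595
[0.5141 0.2976 0.422 ] turn [-0.08 -0.41  1.16]
yel [262.1 201.7] [31.3 47.2] 5.2 (245, 177, 34, 50) [0.516  0.2948 0.17  ]
ora [197.9  96.5] [43.  32.3] 19.3 (175, 75, 47, 40) [0.4954 0.3822 0.17  ]
ora [132.6 281.3] [35.7  8.2] 81.4 (129, 263, 11, 37) [0.3934 0.26   0.17  ]
```

```bash
python3 -m creep '[[[-1,-6,-25,0,0,0],[0,0,-25,0,0,0],[0,0,-8,0,0,0],[0,0,0,0,0,0]]]' && python3 pr.py
python3 - <<'E'
from h import *
w=cv2.imread('pics/w10.png');C=cam('wrist')
k=hsv(w,(0,0,0),(180,255,60));y=cv2.dilate(hsv(w,(20,120,80),(35,255,255)),np.ones((3,3)))
c=blobs(y)[0];x0,y0,ww,hh=cv2.boundingRect(c);print(x0,y0,ww,hh)
m=np.zeros_like(k);m[y0+3:y0+hh-3,x0+3:x0+ww-3]=k[y0+3:y0+hh-3,x0+3:x0+ww-3]
for c in blobs(m,10):
    u,r=cv2.minEnclosingCircle(c);print('dot',np.round(u,1),round(r,1),onz(C,u,.172)[0].round(4))
E
```

```text
time: 9.8
tool_pos: [0.5118, 0.288, 0.361]
tool_rot: [-3.135, 0.004, 1.264]
contact_force: [-0.4, -0.1, -0.1]
opening: 0.0596
[0.5118 0.288  0.361 ] turn [ 0.1  -0.42  1.57]
yel [262.6 214. ] [41.5 66.5] 4.1 (240, 180, 44, 69) [0.5168 0.2963 0.17  ]
yel [168.2  74.4] [37.9 38.9] 15.9 (147, 51, 43, 48) [0.4934 0.3826 0.17  ]
ora [177.5  77. ] [63.6 43.3] 18.4 (145, 48, 67, 54) [0.4975 0.38   0.17  ]
ora [335.5 315.5] [323.   9.] -0.0 (174, 311, 324, 10) [0.5404 0.2179 0.17  ]
ora [138.4 271.9] [20.1 54.9] 5.2 (128, 245, 23, 55) [0.4341 0.2832 0.17  ]
ora [378.  272.5] [53. 10.] 90.0 (373, 246, 11, 54) [0.572  0.2398 0.17  ]
239 179 46 71
dot [261.5 230.5] 11.8 [0.5136 0.2874 0.172 ]
dot [279.  189.5] 7.8 [0.5301 0.3079 0.172 ]
```

```bash
python3 -m creep '[[[1.7,2,-22,0,-0.3,0],[0,0,-22,0,0,0],[0,0,-20,0,0,0],[0,0,0,0,0,0]]]' && python3 -c "
from h import *
T=pose();print(T[:3,3],T[:3,2],T[:3,1])"
```

```text
time: 10.18
tool_pos: [0.515, 0.289, 0.3024]
tool_rot: [3.134, -0.005, 1.261]
contact_force: [-0.9, -0.9, -0.9]
opening: 0.0601
[0.51504101 0.28903015 0.30238371] [ 0.00898121  0.00235312 -0.9999569 ] [ 0.95222201 -0.3053062   0.00783402]
```

```bash
python3 -m creep '[[[-1,1,-6,0,0.5,0],[0,0,0,0,0,0]]]' && python3 -m creep '[[[0,0,0,0,0,0],[0,0,0,0,0,0],[0,0,0,0,0,0],[0,0,0,0,0,0],[0,0,0,0,0,0]]]' 1 30 && python3 -m creep '[[[0,0,0,0,0,0],[0,0,0,0,0,0],[0,0,0,0,0,0]]]' && python3 -c "
from h import *
T=pose();print(T[:3,3],T[:3,2],T[:3,1])"
```

```text
time: 10.35
tool_pos: [0.5147, 0.2899, 0.2986]
tool_rot: [3.141, -0.004, 1.259]
contact_force: [-0.4, -0.5, 0.4]
opening: 0.0596
time: 10.77
tool_pos: [0.5159, 0.2903, 0.3043]
tool_rot: [3.134, -0.01, 1.259]
contact_force: [1.4, -0.2, 0.3]
opening: 0.0308
time: 11.02
tool_pos: [0.5154, 0.2905, 0.3046]
tool_rot: [3.135, -0.01, 1.259]
contact_force: [-0.3, 1.1, 1.8]
opening: 0.0239
[0.51539149 0.29054506 0.30463808] [ 0.00935925  0.00706867 -0.99993122] [ 0.95184138 -0.30651677  0.00674232]
```

Gripped (24 mm opening). Drawing straight up.

```bash
python3 -m creep '[[[0,0,8,0,0,0],[0,0,15,0,0,0],[0,0,25,0,0,0],[0,0,25,0,0,0],[0,0,25,0,0,0]]]' && python3 -m creep '[[[0,0,20,0,0,0],[0,0,10,0,0,0],[0,0,0,0,0,0],[0,0,0,0,0,0]]]'
python3 - <<'E'
from h import *
T=pose();print(T[:3,3],T[:3,2],T[:3,1])
cv2.imwrite('pics/s11.png',viewer.read_camera('scene'));cv2.imwrite('pics/t11.png',viewer.read_camera('top'));w=viewer.read_camera('wrist');cv2.imwrite('pics/w11.png',w);np.save('w11.npy',T)
C=cam('wrist',T);S=cam('scene')
n=-T[:3,2]
g0=T[:3,3]+T[:3,2]*.3046 ; # z=0 table level at grasp time
org=T[:3,3]-n*(.3046-.09);tip=org-n*.072;cap=org+n*.082
print('pred tip',tip,'scene px tip,cap,org',proj(S,[tip,cap,org]).round(1).tolist(),'wrist tip',proj(C,[tip,org,cap]).round(1).tolist())
s=cv2.imread('pics/s11.png')
for c in blobs(hsv(s,(22,120,100),(35,255,255)),10):print('yel',cv2.minAreaRect(c),cv2.boundingRect(c))
a=np.array(proj(S,[tip,cap])).mean(0).astype(int);x,y=a
A=cv2.resize(s[max(y-50,0):y+50,x-50:x+50],(500,500),interpolation=cv2.INTER_CUBIC)
cv2.imwrite('pics/c11.png',np.hstack([A,cv2.resize(w[150:384,200:330],(300,500))]))
E
```

```text
time: 11.43
tool_pos: [0.5143, 0.29, 0.3998]
tool_rot: [-3.138, -0.001, 1.259]
contact_force: [0.7, 0.1, -2.4]
opening: 0.0235
time: 11.77
tool_pos: [0.5145, 0.2897, 0.4388]
tool_rot: [3.136, -0.007, 1.259]
contact_force: [0.3, -0.0, -2.8]
opening: 0.0239
[0.51448715 0.28972354 0.43882702] [ 0.00739237  0.00516728 -0.99995933] [ 0.95175552 -0.30680893  0.00545058]
pred tip [0.51660581 0.29120448 0.15223868] scene px tip,cap,org [[351.5, 135.0], [365.5, 94.3], [357.6, 117.4]] wrist tip [[256.3, 187.5], [256.4, 216.3], [256.5, 287.3]]
yel ((357.0, 109.0), (8.0, 18.0), 0.0) (353, 100, 9, 19)
```

View pics/c11.png

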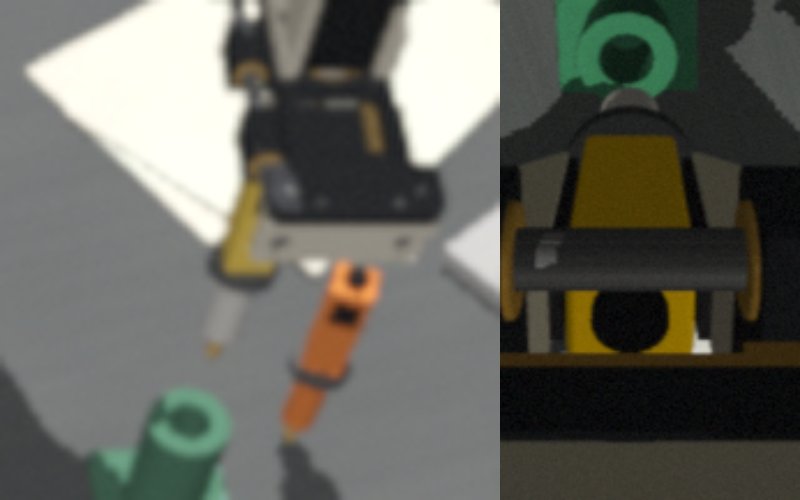

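Probe is out of the holder; brass tip at scene crop (212,352) → (350.4,134.4), predicted (351.5,135.0), so the geometry agrees. Heading to the spot.

```bash
cat > go.py <<'E'
from h import *
import sys
gap=float(sys.argv[1])  # tip height above face if plunger fully out
B=(R.from_euler('z',.5,degrees=True)*R.from_euler('y',-20,degrees=True)).as_matrix();O=np.array([.545,.025,.1])
n=B[:,2];T=pose();z=T[:3,2]
ax=np.cross(z,-n);s=np.linalg.norm(ax);rv=ax/s*np.arcsin(s)
p=O+B@np.array([.0268,-.0003,.04+.2146+.072+gap])
tip=T[:3,3]+z*.2866
print('shift',((p-T[:3,3])*1e3).round(1),'turn',np.degrees(rv).round(2),'tip in bed',((B.T@(tip-O))*1e3).round(1), robot.observe()['qpos'].round(2))
E
python3 go.py .04; python3 -m creep '[[[0,0,20,0,0,0],[0,-5,15,0,0,0],[0,-15,0,0,0,0]]]'; python3 go.py .04
```

```text
shift [ -69.6 -265.9   16.2] turn [ -0.06 -19.72  -0.08] tip in bed [ -7.8 266.2  56.9] [0.38 0.44 1.28 0.   1.41 0.69]
time: 12.17
tool_pos: [0.5141, 0.2709, 0.4681]
tool_rot: [-3.137, 0.0, 1.262]
contact_force: [0.8, 0.3, -1.2]
opening: 0.024
shift [ -69.3 -247.1  -14.4] turn [  0.1  -20.27  -0.03] tip in bed [ -0.4 246.6  86.9] [0.35 0.41 1.25 0.   1.49 0.66]
```

```bash
python3 -m creep '[[[-9,-30,0,0,-3,0],[-9,-33,0,0,-3,0],[-9,-33,0,0,-3,0],[-9,-33,0,0,-3,0],[-9,-33,0,0,-3,0]]]'; python3 -m creep '[[[-9,-30,0,0,-3,0],[-8,-25,0,0,-2,0],[-4,-15,0,0,0,0],[0,0,0,0,0,0]]]'; python3 go.py .04
```

```text
time: 12.58
tool_pos: [0.467, 0.103, 0.4581]
tool_rot: [2.897, -0.072, 1.277]
contact_force: [1.5, -0.0, -1.7]
opening: 0.0238
time: 12.92
tool_pos: [0.439, 0.0233, 0.4514]
tool_rot: [2.816, -0.09, 1.277]
contact_force: [0.4, 0.1, -2.0]
opening: 0.0237
shift [5.8 0.6 2.3] turn [ 0.76 -0.65  0.27] tip in bed [17.2 -4.8 79.9] [-0.13  0.06  1.77  0.04  0.97  0.16]
```

```bash
python3 -m creep '[[[6,0.6,2,0.75,-0.65,0],[0,0,0,0,0,0]]]'; python3 go.py .02
```

```text
time: 13.08
tool_pos: [0.4443, 0.0226, 0.4516]
tool_rot: [2.811, -0.107, 1.274]
contact_force: [1.1, -0.1, -1.5]
opening: 0.0238
shift [  7.3   1.2 -16.7] turn [ 0.09 -0.15  0.03] tip in bed [24.9 -1.9 78.2] [-0.14  0.07  1.77  0.06  0.96  0.15]
```

```bash
python3 -m creep '[[[7.3,1.5,-17,0,-0.1,0],[0,0,0,0,0,0]]]'; python3 go.py .01
python3 - <<'E'
from h import *
B=(R.from_euler('z',.5,degrees=True)*R.from_euler('y',-20,degrees=True)).as_matrix();O=np.array([.545,.025,.1])
T=pose();w=viewer.read_camera('wrist');s=viewer.read_camera('scene');t=viewer.read_camera('top')
for n,i in(('w12',w),('s12',s),('t12',t)):cv2.imwrite(f'pics/{n}.png',i)
tip=T[:3,3]+T[:3,2]*.2866; spot=O+B@np.array([.0268,-.0003,.04])
for n,i,C in(('wrist',w,cam('wrist',T)),('scene',s,cam('scene')),('top',t,cam('top'))):
    print(n,'pred tip',proj(C,tip).round(1),'spot',proj(C,spot).round(1))
    r=hsv(i,(0,110,70),(8,255,255))|hsv(i,(172,110,70),(180,255,255))
    br=hsv(i,(10,70,60),(32,255,255))
    pt=proj(C,spot)[0]
    for nm,m in(('red',r),('brass',br)):
        for c in blobs(m,3):
            q=cv2.minAreaRect(c)
            if np.hypot(*(np.array(q[0])-pt))<60:print(' ',nm,np.round(q[0],1),np.round(q[1],1),cv2.boundingRect(c))
E
```

```text
time: 13.25
tool_pos: [0.4523, 0.0251, 0.4337]
tool_rot: [2.81, -0.108, 1.275]
contact_force: [-0.4, -0.1, -3.1]
opening: 0.0235
shift [ 2.7 -1.1 -8.2] turn [ 0.04 -0.08  0.01] tip in bed [26.7  0.7 58.6] [-0.13  0.1   1.78  0.06  0.91  0.16]
wrist pred tip [[256.2 187.5]] spot [[256.7 183.1]]
  red [257. 182.] [18. 20.] (247, 173, 21, 19)
  brass [256. 235.] [44. 52.] (230, 213, 53, 45)
scene pred tip [[263.  166.9]] spot [[263.3 172.7]]
  red [246.  162.5] [3. 2.] (245, 161, 3, 4)
  brass [258.  134.5] [17. 12.] (252, 126, 13, 18)
  brass [261.  164.5] [3. 2.] (260, 163, 3, 4)
top pred tip [[246.3 203.2]] spot [[247.  201.5]]
  brass [252.4 216.7] [2.2 6.3] (250, 214, 5, 6)
```

```bash
python3 -m creep '[[[5,-0.7,-14.5,0,0,0],[0,0,0,0,0,0]]]'; python3 go.py .00
python3 - <<'E'
from h import *
B=(R.from_euler('z',.5,degrees=True)*R.from_euler('y',-20,degrees=True)).as_matrix();O=np.array([.545,.025,.1])
T=pose();s=viewer.read_camera('scene');w=viewer.read_camera('wrist');cv2.imwrite('pics/s13.png',s);cv2.imwrite('pics/w13.png',w)
tip=T[:3,3]+T[:3,2]*.2866; spot=O+B@np.array([.0268,-.0003,.04]);C=cam('scene')
print('pred tip',proj(C,tip),'spot',proj(C,spot),'5mm above',proj(C,tip-T[:3,2]*.01))
h=cv2.cvtColor(s,cv2.COLOR_BGR2HSV)
for v in range(159,180):print(v,' '.join('%3d/%3d/%3d'%tuple(h[v,u]) for u in range(256,271)))
E
```

```text
time: 13.57
tool_pos: [0.4576, 0.0252, 0.4235]
tool_rot: [2.803, -0.109, 1.278]
contact_force: [-0.4, -0.8, -3.0]
opening: 0.0238
shift [ 0.9 -1.3 -7.5] turn [0.05 0.33 0.02] tip in bed [30.1  0.7 47.3] [-0.13  0.12  1.79  0.06  0.88  0.15]
pred tip [[263.86829008 171.09105948]] spot [[263.32366883 172.68101455]] 5mm above [[263.53465161 168.01121333]]
159  20/  6/123  18/  9/138  18/  8/150  20/ 10/156  18/  8/157  20/ 10/154  18/  9/147  18/  9/137  23/  8/121  75/  4/115  90/  5/112  90/  2/106  60/  2/110  45/  4/120  60/  4/115
160  20/  6/124  18/  9/135  18/  9/148  20/ 10/156  20/ 10/157  17/ 12/155  20/ 10/149  20/ 11/138  30/  6/122 105/  9/111 103/ 20/112 110/  7/110  30/  2/118  30/  4/135  30/  2/147
161  20/  6/123  10/  6/133  15/  7/146  18/  8/155  20/ 10/157  20/ 10/155  17/ 12/150  18/  9/139  23/  8/123 105/  5/111 107/ 21/107 107/ 18/ 99 120/  2/104  30/  2/142  30/  3/176
162  20/  6/122  23/  8/130  12/  9/145  20/ 10/155  20/ 10/158  20/ 10/155  20/ 10/150  20/ 11/141  18/ 10/126  30/  5/113 120/  7/108 110/ 16/ 94 105/ 12/ 88  30/  4/124  20/  5/160
163  10/ 
[... 2418 characters left out ...]
/117  15/  4/117  20/  6/119  10/  6/118   8/  9/118  10/ 13/118   6/ 11/118  15/  9/117  10/  7/116  10/  7/116  15/  4/116  15/  4/116  20/  6/118
177  15/  4/115  15/  4/115  10/  7/116  20/  7/117  20/  6/118  15/  4/118  15/  4/119  20/  6/118  15/  4/117  30/  4/117  20/  6/118  15/  4/117  15/  4/117  15/  4/116  15/  4/117
178  15/  4/115  20/  7/116   0/  4/116  15/  4/117  20/  6/118  30/  4/118  15/  4/119  20/  6/119  15/  4/117  15/  4/117  30/  4/116  10/  6/118  15/  4/117  30/  4/116  30/  4/115
179  15/  4/115  10/  7/115  10/  7/116  30/  4/115  10/  6/118  15/  4/118  20/  6/119  15/  4/119   0/  2/117  15/  4/118  15/  4/116  15/  4/117  10/  7/117  15/  4/116  15/  4/117
```

```bash
cat > tipchk.py <<'E'
from h import *
import sys
B=(R.from_euler('z',.5,degrees=True)*R.from_euler('y',-20,degrees=True)).as_matrix();O=np.array([.545,.025,.1])
def bed(C,uv,z):return (B.T@(onplane(C,uv,O+B[:,2]*z,B[:,2])[0]-O)*1e3).round(1)
s=cv2.imread(sys.argv[1]);gap=float(sys.argv[2]);C=cam('scene')
f=s[155:182,252:276].astype(float);b,g,r=f[...,0],f[...,1],f[...,2]
h=cv2.cvtColor(s,cv2.COLOR_BGR2HSV)[155:182,252:276].astype(float)
red=((h[...,0]<8)&(h[...,1]>25)&(f.sum(2)>0));yy,xx=np.nonzero(red)
e=cv2.fitEllipse(np.c_[xx,yy].astype(np.float32).reshape(-1,1,2)) if len(xx)>5 else None
u=((xx.min()+xx.max())/2+252,(yy.min()+yy.max())/2+155);print('ring box centre',u,bed(C,u,.04))
br=((h[...,0]>=13)&(h[...,0]<26)&(h[...,1]>35));W=np.where(br,h[...,1],0)
for v in range(27):
    if W[v].sum()>80:print(v+155,'brass u',round((W[v]*np.arange(252,276)).sum()/W[v].sum(),2),W[v].sum())
E
python3 tipchk.py pics/s13.png .007; python3 tipchk.py pics/s12.png .018
python3 - <<'E'
from h import *
sys_B=(R.from_euler('z',.5,degrees=True)*R.from_euler('y',-20,degrees=True)).as_matrix();O=np.array([.545,.025,.1]);C=cam('scene')
for p in([26.8,0,47],[31.8,0,47],[26.8,5,47],[26.8,0,52]):print(p,proj(C,O+sys_B@(np.array(p)/1e3)).round(2))
w=cv2.imread('pics/w13.png')
m=hsv(w,(18,100,60),(35,255,255))
for c in blobs(m,40):print(cv2.boundingRect(c))
for v in (190,200,205,210,214,220,230,240):
    g=w[v,215:300].astype(int).sum(1)//3;print(v,' '.join(map(str,g[::2])))
E
```

```text
ring box centre (np.float64(264.0), np.float64(172.5)) [26.8  1.5 40. ]
166 brass u 261.51 83.0
167 brass u 261.6 269.0
168 brass u 261.64 352.0
169 brass u 261.96 414.0
170 brass u 261.82 342.0
171 brass u 262.42 154.0
ring box centre (np.float64(264.0), np.float64(172.5)) [26.8  1.5 40. ]
162 brass u 261.02 162.0
163 brass u 260.76 318.0
164 brass u 261.04 395.0
165 brass u 261.3 335.0
166 brass u 261.07 213.0
[26.8, 0, 47] [[263.2  170.53]]
[31.8, 0, 47] [[263.81 171.63]]
[26.8, 5, 47] [[265.03 170.03]]
[26.8, 0, 52] [[263.04 169.01]]
(98, 286, 335, 36)
(230, 213, 53, 44)
(199, 244, 13, 57)
(302, 244, 12, 57)
190 147 146 148 149 147 149 148 152 154 151 150 151 144 100 65 153 180 180 135 148 156 159 102 74 139 152 150 148 148 144 147 146 150 146 151 151 155 151 152 149 149 144 144
200 151 150 148 154 151 151 148 148 152 153 153 149 150 149 135 108 97 82 60 57 50 53 57 63 84 128 147 147 145 144 149 151 144 127 105 88 72 69 75 69 70 67 73
205 151 154 151 151 153 149 151 148 148 149 153 144 83 39 48 58 57 62 62 58 56 57 60 59 54 58 51 45 42 57 68 72 72 67 71 74 72 70 68 74 72 71 72
210 149 153 152 151 152 148 152 151 154 121 47 50 60 60 60 62 59 61 60 60 57 59 60 59 60 57 59 61 58 59 52 53 69 69 69 70 75 71 71 76 112 146 146
214 155 154 152 153 146 147 145 144 88 56 59 74 85 85 85 87 88 87 86 87 87 86 83 88 84 85 89 84 87 86 70 63 57 104 110 136 142 149 151 148 153 153 150
220 148 154 156 158 163 164 163 102 58 60 67 86 85 88 89 87 88 89 84 90 89 85 88 82 89 88 89 88 89 90 99 65 59 61 126 147 146 150 153 150 149 155 150
230 109 108 113 110 113 112 122 31 24 35 85 88 90 89 87 88 90 87 88 83 85 87 86 91 87 86 90 85 87 87 95 101 29 21 28 97 110 114 109 111 110 111 112
240 110 107 110 111 114 118 30 23 29 69 86 88 92 85 88 88 86 85 90 86 93 88 83 86 86 89 85 87 86 90 87 93 81 23 22 26 94 107 110 111 109 108 111
```

Run:
```python
from h import *
m=viewer.camera_model('wrist');C=(m,m['mount'])
for n,p in(('tip',(0,0,.2866)),('barrel end +x',(.01,0,.2646)),('collar under +x',(.018,0,.2146)),('collar top +x',(.018,0,.2066)),('grip low +x',(.012,0,.2066)),('cap +x',(.012,0,.1326)),('cap -x',(-.012,0,.1326)),('cap ctr',(0,0,.1326))):print(n,proj(C,np.array(p)).round(1))
for f in('w11','w12','w13'):
    w=cv2.imread(f'pics/{f}.png')
    print(f,[(v,tuple(map(int,w[v,256]))) for v in range(176,218,1)])
w=cv2.imread('pics/w13.png');k=[(v,tuple(map(int,w[v,256]))) for v in range(284,316,2)];print(k)
r=hsv(w,(0,110,70),(8,255,255))|hsv(w,(172,110,70),(180,255,255));r[256:]=0
for c in blobs(r,5):print(cv2.boundingRect(c))
```

```text
tip [[256.2 187.5]]
barrel end +x [[256.2 182.6]]
collar under +x [[256.3 189.7]]
collar top +x [[256.3 193.2]]
grip low +x [[256.3 202.6]]
cap +x [[256.3 260.4]]
cap -x [[256.3 312.9]]
cap ctr [[256.3 287.3]]
w11 [(176, (22, 29, 16)), (177, (21, 31, 17)), (178, (22, 25, 13)), (179, (23, 32, 18)), (180, (20, 28, 14)), (181, (17, 29, 14)), (182, (20, 27, 12)), (183, (21, 31, 16)), (184, (21, 30, 17)), (185, (20, 31, 14)), (186, (20, 29, 14)), (187, (23, 31, 17)), (188, (31, 46, 23)), (189, (62, 90, 43)), (190, (64, 91, 52)), (191, (59, 69, 60)), (192, (56, 62, 61)), (193, (56, 60, 63)), (194, (53, 55, 60)), (195, (56, 61, 62)), (196, (57, 63, 60)), (197, (59, 63, 62)), (198, (55, 59, 61)), (199, (38, 39, 41)), (200, (24, 23, 25)), (201, (21, 19, 21)), (202, (21, 21, 20)), (203, (30, 29, 30)), (204, (33, 35, 35)), (205, (31, 32, 33)), (206, (32, 33, 32)), (207, (31, 31, 32)), (208, (34, 31, 31)), (209, (35, 36, 35)), (210, (35, 33, 35)), (211, (34, 31, 33)), (212, (34, 37, 36)), (213, (17, 46, 53)), (214, (0, 56, 72)), (215, (7, 61, 79)), (216, (0, 58, 76)), (217, (0, 58, 79))]
w12 [(1
[... 1571 characters left out ...]
)), (203, (49, 51, 49)), (204, (56, 57, 57)), (205, (60, 60, 61)), (206, (62, 64, 62)), (207, (57, 58, 58)), (208, (58, 58, 58)), (209, (58, 58, 55)), (210, (56, 60, 56)), (211, (63, 64, 63)), (212, (61, 66, 69)), (213, (39, 93, 108)), (214, (19, 109, 137)), (215, (13, 114, 144)), (216, (7, 114, 143)), (217, (3, 112, 141))]
[(284, (75, 76, 77)), (286, (39, 38, 36)), (288, (24, 21, 22)), (290, (25, 22, 24)), (292, (26, 24, 25)), (294, (22, 22, 20)), (296, (20, 20, 20)), (298, (18, 20, 18)), (300, (19, 18, 15)), (302, (22, 20, 23)), (304, (17, 21, 18)), (306, (18, 17, 20)), (308, (18, 15, 15)), (310, (21, 19, 17)), (312, (17, 19, 20)), (314, (24, 27, 31))]
(140, 179, 23, 49)
(241, 177, 22, 19)
```

The probe sits about 6 mm off-centre in the pads toward −tool x with no tilt: wrist edges are offset 5.9–6.6 mm, and the scene view agrees at ~6 mm. Adding that to the tip model.

```bash
sed -i "s/^tip=.*/tip=T[:3,3]+z*.2866-.0062*T[:3,0];p=p+.0062*T[:3,0]/" go.py
python3 - <<'E'
s=open('go.py').read().split('\n')
i=[k for k,l in enumerate(s) if l.startswith('tip=')][0]
open('go.py','w').write('\n'.join(s))
E
python3 go.py .005
```

```text
shift [ 0.8  4.6 -4.3] turn [0.07 0.55 0.03] tip in bed [30.2 -5.3 49.3] [-0.13  0.12  1.79  0.06  0.88  0.16]
```

```bash
python3 -m creep '[[[0.8,4.8,-4.3,0,0.5,0],[0,0,0,0,0,0]]]'; python3 go.py .00
python3 - <<'E'
from h import *
cv2.imwrite('pics/s14.png',viewer.read_camera('scene'))
w=viewer.read_camera('wrist');cv2.imwrite('pics/w14.png',w)
r=hsv(w,(0,110,70),(8,255,255))|hsv(w,(172,110,70),(180,255,255));r[256:]=0;r[:,:200]=0
for c in blobs(r,5):print(cv2.boundingRect(c))
E
python3 tipchk.py pics/s14.png .005
```

```text
time: 13.83
tool_pos: [0.4585, 0.0305, 0.4229]
tool_rot: [2.806, -0.107, 1.277]
contact_force: [0.0, -0.6, -2.9]
opening: 0.0236
shift [ 1.8 -0.7 -6.2] turn [0.07 0.15 0.03] tip in bed [28.  -0.  46.4] [-0.11  0.12  1.79  0.05  0.88  0.17]
(244, 183, 22, 14)
ring box centre (np.float64(264.0), np.float64(172.5)) [26.8  1.5 40. ]
166 brass u 263.5 96.0
167 brass u 263.57 299.0
168 brass u 263.6 354.0
169 brass u 263.84 416.0
170 brass u 263.62 362.0
171 brass u 263.93 191.0
```

Tip and ring now coincide in the scene view (u 263.8 vs 264.0). Pressing in steps.

```bash
python3 -m creep '[[[1.8,-0.7,-6.2,0,0.15,0],[0,0,0,0,0,0]]]'; python3 go.py -.007
```

```text
time: 14.1
tool_pos: [0.4605, 0.0296, 0.4175]
tool_rot: [2.805, -0.107, 1.278]
contact_force: [-1.4, -0.9, -3.6]
opening: 0.024
shift [ 2.2  0.3 -7.4] turn [0.1  0.18 0.04] tip in bed [28.2 -1.1 40.7] [-0.11  0.13  1.79  0.05  0.87  0.17]
```

```bash
python3 -m creep '[[[0.8,0,-2.8,0,0,0],[0,0,0,0,0,0]]]'; python3 go.py -.007
```

```text
time: 14.27
tool_pos: [0.4616, 0.0295, 0.4149]
tool_rot: [2.804, -0.107, 1.278]
contact_force: [-1.6, 1.4, 0.6]
opening: 0.0238
shift [ 1.1  0.4 -4.7] turn [0.11 0.26 0.04] tip in bed [28.7 -1.3 37.8] [-0.11  0.14  1.8   0.05  0.86  0.17]
```

```bash
python3 -m creep '[[[1.2,0.2,-4.2,0,0.1,0],[0,0,0,0,0,0],[0,0,0,0,0,0]]]'; python3 go.py -.007
python3 - <<'E'
from h import *
f=[]
for i in range(8):
    viewer.read_camera('top');f.append(robot.observe()['contact_force'])
print(np.mean(f,0),np.std(f,0))
cv2.imwrite('pics/s15.png',viewer.read_camera('scene'))
E
python3 go.py -.007;python3 tipchk.py pics/s15.png .0
```

```text
time: 14.52
tool_pos: [0.4631, 0.0295, 0.4113]
tool_rot: [2.803, -0.107, 1.278]
contact_force: [-2.6, 1.3, 2.4]
opening: 0.0236
shift [-0.4  0.3 -1.2] turn [0.13 0.28 0.05] tip in bed [29.  -1.3 34. ] [-0.11  0.14  1.8   0.05  0.85  0.17]
[-1.90667553  0.02372441  2.00411044] [0.47801424 0.21395644 0.45966578]
shift [-0.4  0.3 -1.1] turn [0.13 0.28 0.05] tip in bed [29.  -1.3 33.9] [-0.11  0.14  1.8   0.05  0.85  0.17]
ring box centre (np.float64(264.0), np.float64(172.5)) [26.8  1.5 40. ]
170 brass u 264.02 130.0
171 brass u 263.54 328.0
172 brass u 263.45 381.0
173 brass u 263.51 171.0
```

Normal force ≈ 5.1 N (plunger ~6 mm), tip ~2 mm from the spot, tube unmoved in the scene view, time 15 s. Quick check of stability and hand in.

Run:
```python
from h import *
B=(R.from_euler('z',.5,degrees=True)*R.from_euler('y',-20,degrees=True)).as_matrix();O=np.array([.545,.025,.1])
T=pose();w=viewer.read_camera('wrist');C=cam('wrist',T)
r=hsv(w,(0,110,70),(8,255,255))|hsv(w,(172,110,70),(180,255,255));r[256:]=0;r[:,:200]=0
for c in blobs(r,5):
    x,y,a,b=cv2.boundingRect(c);print((x,y,a,b),(B.T@(onplane(C,(x+a/2,y+a/2),O+B[:,2]*.04,B[:,2])[0]-O)*1e3).round(1))
o=robot.observe();print(o['time'],o['contact_force'],o['opening'],'tilt deg',np.degrees(np.arccos(-T[:3,2]@B[:,2])))
robot.hand_in()
```

```text
(243, 185, 22, 16) [27.2 -0.4 40. ]
15.0167 [-1.55545079 -0.43912297  1.36579132] 0.023706528555248765 tilt deg 0.3140864326795176
the job is handed in; nothing more can be done
```

The job is handed in at 15.0 s. The tube is in the cradle and released, and the gripper holds the probe pressing lightly on the spot. No verdict is reported, so these are only my own last checks:

- **Tube:** It lies mark up between the cheeks at about x = +2 mm, y = 0 in the bed frame, roughly 5 mm from the stop. It felt solidly seated when I pressed it down. The spot read (27.2, −0.4) mm with the probe pressing and (26.8, −0.3) mm before, so the tube did not move.
- **Probe:** The arm's own readings put the tip about 2 mm from the spot centre. The scene camera puts the tip and ring within about 0.5 px (roughly 1 mm) sideways. The tool is 0.3° off square, and I saw no tilt of the probe in the grip.
- **Press:** The averaged force along the face normal was about 5 N, which puts the plunger about 6 mm in. The last single reading was a little lower, at about 4.5 N, within the noise.
- **Other objects:** I kept clear of the bolt, clamp and offcut, but did not measure their positions again at the end.

Two checks disagreed:

- **Off-centre grip:** The probe turned out to be gripped about 6 mm off-centre. Both cameras showed this, and I corrected for it before pressing.
- **Ring position:** The scene and wrist cameras differ by about 1.8 mm in y on where the ring is, so I aligned the tip to the ring within the scene image itself.

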